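# Put the cups and tins back on their coasters

## Robot

A 6-joint arm with a two-finger parallel gripper is mounted at the origin on the work surface. World frame = base frame: x ahead of the robot, y to its left, z up, the work surface at z = 0. Lengths are in mm, angles in degrees, forces in N, time in s.
With the tool pointing down it reaches from about 350 to 875 mm from the base axis. Payload 4.2 kg.
Tool frame: the origin (TCP) lies on the centre line of the jaws, within the pads' length; the fingertips stand 8 mm ahead of it and the grasp point (between the pads) lies 11 mm behind it; z points along the fingers, y is the line along which they close (so a half turn about z gives the same grasp; the last joint's range is limited). The gripper opens to 85 mm and grips with 20 to 120 N. Pads are 22 mm wide; open, the fingers measure 114 mm over their backs; the gripper's body (76 mm by 85 mm) begins 54 mm behind the grasp point. The pads swing forward as they close: fully open they stand 13 mm farther back than shut.
Start: joints at [84.145, 22.042, 0.453, 0, -68.411, -14.817], TCP at [220.606, 584.75, 216.712] pointing down, gripper open.
Joint ranges: [-179.83, 179.83], [-69.29, 118.12], [-61.27, 80.66], [-181.25, 117.63], [-171.15, -9.14], [-177.46, 177.46]. Speed limits (degrees/s): [159.86, 159.86, 180, 180, 180, 180].

## Interface

Orientations are given as [roll, pitch, yaw] about the fixed x, y, z axes, in that order (R = Rz(yaw) Ry(pitch) Rx(roll)).
In Python, from workcell import ctrl gives the robot as it stands.
- The arm moves only by the shell command python3 -m handwheel 'ROWS'. ROWS is a JSON object of lists of equal length, an entry for each row: "dr": the turn, a rotation vector about the tool's x, y, z in degrees, a list of three; "linear": the shift along the tool's x, y, z in mm, a list of three; "hand": the opening, from 0 (shut) to 1 (fully open). In form: {"dr": [[rx, ry, rz], ...], "linear": [[x, y, z], ...], "hand": [hand, ...]}. A call has exactly 8 rows; each row shifts and turns the commanded pose from where the row before left it, along the tool's axes as they then stand; what a row does not reach is not made up. A row lasts 1/12 s, in which the tool goes at most 41.7 mm and 7.16 degrees, less where a joint would pass 70% of its speed; a pose out of reach is approached as far as the arm can. A call with a gripper value outside its range is refused whole. The fingers move at their own pace and stop on an object; the grip force is fixed at half the most. Time passes only in rows, so rows that do not move let the fingers close, or fill a call up. It gives the time, the measured TCP pose, the force, the opening and the grip force at its end, in the units of the state.
- ctrl.sense(): the state, without advancing time (a new reading comes with each control period).
- ctrl.get_image(name): name is "side" or "top"; returns the picture (384x512x3 uint8, red, green, blue); there is no depth.
- ctrl.camera_info(name): a dict with "vfov" (degrees; the focal length in pixels is half the picture's height over the tangent of half this angle, whatever the lens; pixels are square), "cx", "cy" (the principal point, pixels), "T" (4x4, takes a point from camera to world coordinates). Camera axes: x right, y down, z forward; pixel columns grow to the right and rows downward; lengths in mm; the calibration is good to about 2 mm. A picture is of the moment at which its call begins. camera_info takes no time and is no camera call.
- ctrl.close_job(): hands the job in; it is judged then, once.
The state is a dict: "time": time; "joint_pos": joint angles; "joint_vel": joint speeds; "joint_efforts": joint torques, N m; "eef_pos": TCP position; "ee_rot": TCP orientation; "wrist_force": force on the tool from outside, world axes, zero at the start; "moment": the same for the moment, N m; "gripper_width": finger opening in mm; "grasp_force": force on a finger pad.
Only numpy, scipy, OpenCV 4.12 (cv2) and the standard library are available. Lean on these libraries where they do the work, as an engineer would, in place of code of your own. Each camera call takes 0.05 s, during which the arm holds its last target. There are 200 camera calls.

## Task

Tidy the counter: stand each lidded tin in the middle of the cork coaster of its own shape, squared up with it, and stand the open cup upright in the middle of the round coaster. Once that cup stands there by itself, gently set the upside-down cup on it, still mouth-down, so that the two rims meet all round. Leave the pepper mill and the jar where they are.

Things in the scene. Friction and masses are not known exactly. Their poses are not given: they have to be found in the camera images.
- cup_open: The cup that stands upright, mouth up, so that from above one sees into it: blue-glazed ceramic cup without handle, a straight cylinder 62 mm in diameter and 58 mm high, wall 6 mm (so its rim is a flat ring 6 mm wide), about 0.15 kg, closed floor 6 mm. Origin at the centre of its underside, z up. Starts on the counter.
- cup_turned: A blue cup of the same size and kind turned upside down, mouth-down on the counter: from above one sees its closed flat bottom. 62 mm in diameter, 58 mm high, wall 6 mm, about 0.15 kg. Origin at the centre of its mouth, in the plane of the rim it stands on; z points up to the closed end. Stacked rightly, its origin is 58 mm above that of the open cup.
- tin_square: Square brushed-steel lidded tin, standing upright, with a small black round knob (16 mm across, 10 mm high) in the middle of its flat lid: 60 x 60 mm, 70 mm high to the lid, about 0.22 kg. Origin at the centre of its underside, z up, x and y along its sides. Any quarter turn is as good as another.
- tin_oblong: Oblong brushed-steel lidded tin, standing upright, with a small black round knob (16 mm across, 10 mm high) in the middle of its flat lid: 110 mm long (its x axis), 50 mm wide (its y axis), 60 mm high to the lid, about 0.22 kg. Origin at the centre of its underside, z up. Either way round is good.
- coaster_round: Round cork coaster, 6 mm thick, lying flat and fixed on the marble counter; origin at the centre of its underside (counter height). 86 mm in diameter.
- coaster_square: Square cork coaster, 6 mm thick, lying flat and fixed on the marble counter; origin at the centre of its underside (counter height). 84 x 84 mm, sides along its x and y axes.
- coaster_oblong: Oblong cork coaster, 6 mm thick, lying flat and fixed on the marble counter; origin at the centre of its underside (counter height). 134 mm along its x axis, 74 mm along its y axis.
- pepper_mill: Dark wooden turned pepper mill, 54 mm across the foot, 143 mm high, upright; a bystander: leave it where it stands. Origin at the centre of its underside.
- jar: Closed amber glass jar with steel cap, 64 mm in diameter, 100 mm high, upright; a bystander: leave it where it stands. Origin at the centre of its underside.

How it is judged (in metres and radians):
On the way, in this order (a step that is already met when the one before it is completed fails the run):
1. the open cup stands upright on the round coaster, let go (horizontal distance between cup_open and coaster_round below 0.012 m and z of cup_open in the frame of coaster_round between 0.002 and 0.01 m and angle between cup_open's own z axis and vertical below 0.1 rad and contact force between the fingers and cup_open below 0.1 N), for 0.2 s.
2. the upside-down cup stands mouth-down on it, rim on rim (horizontal distance between cup_open and coaster_round below 0.012 m and z of cup_open in the frame of coaster_round between 0.002 and 0.01 m and angle between each of cup_open, cup_turned's own z axis and vertical below 0.1 rad and horizontal distance between cup_turned and cup_open below 0.006 m and z of cup_turned in the frame of cup_open between 0.054 and 0.062 m), for 0.2 s.
At the end, for the whole second after the job is handed in: Open cup upright on the round coaster and each tin on the coaster of its shape, within 12 mm of centre, tin sides within 0.2 rad; the other cup mouth-down on the open cup, axes within 6 mm; heights within 4 mm, lean under 0.1 rad; all let go and at rest (all of step 2 and horizontal distance between tin_square and coaster_square below 0.012 m and z of tin_square in the frame of coaster_square between 0.002 and 0.01 m and angle between each of tin_square, tin_oblong's own z axis and vertical below 0.1 rad and (angle between the x axis of tin_square and the x axis of coaster_square, either way round below 0.2 rad or angle between the x axis of tin_square and the y axis of coaster_square, either way round below 0.2 rad) and horizontal distance between tin_oblong and coaster_oblong below 0.012 m and z of tin_oblong in the frame of coaster_oblong between 0.002 and 0.01 m and angle between the x axis of tin_oblong and the x axis of coaster_oblong, either way round below 0.2 rad and linear speed of each of cup_open, cup_turned, tin_square, tin_oblong below 0.02 m/s and angular speed of each of cup_open, cup_turned, tin_square, tin_oblong below 0.2 rad/s and contact force between the fingers and cup_open below 0.1 N and contact force between the fingers and cup_turned below 0.1 N and contact force between the fingers and tin_square below 0.1 N and contact force between the fingers and tin_oblong below 0.1 N); the robot touches nothing.
It fails at once if the pepper mill is shifted by more than 30 mm or tipped (distance of pepper_mill from where it was at the start of the episode above 0.03 m or angle between pepper_mill's own z axis and vertical above 0.3 rad).
It fails at once if the jar is shifted by more than 30 mm or tipped (distance of jar from where it was at the start of the episode above 0.03 m or angle between jar's own z axis and vertical above 0.3 rad).
It fails at once if a cup is dropped or pushed hard onto the coaster or the other cup (more than 60 N between them) (contact force between cup_turned and cup_open above 60 N or contact force between cup_open and coaster_round above 60 N).
It also fails if it takes over 128 s, if anything falls off the work surface, if the arm or the gripper's body presses on something with over 40 N, if the wrist force passes 120 N, or if a joint passes its speed limit or range.

## Working session

There is one attempt and no reset: what is moved stays moved. The work goes in short steps, Python scripts to look and compute and a shell command to move; the robot and the scene stay as the last step left them, time stands still between calls to the robot, and variables do not carry over. Pictures are saved under pics/ and viewed, at most 14 in all, crops included, and the job is handed in when it is done.

```bash
mkdir -p pics; ls; python3 - <<'E'
from workcell import ctrl
import cv2
for n in("top","side"):
    im=ctrl.get_image(n); cv2.imwrite(f"pics/{n}0.png",im[:,:,::-1]); print(ctrl.camera_info(n))
print(ctrl.sense())
E
```

```text
pics
{'vfov': 44.143541987000575, 'cx': 257.63851946854345, 'cy': 196.35562400248074, 'T': array([[ 1.35375510e-02, -9.84421382e-01,  1.75303385e-01,
         3.01688762e+02],
       [-9.99889344e-01, -1.44089489e-02, -3.69886955e-03,
        -1.31368861e+01],
       [ 6.16718378e-03, -1.75233913e-01, -9.84507512e-01,
         1.22003991e+03],
       [ 0.00000000e+00,  0.00000000e+00,  0.00000000e+00,
         1.00000000e+00]])}
{'vfov': 57.35620833628377, 'cx': 259.29158813702384, 'cy': 186.68024237922393, 'T': array([[ 9.87202903e-01, -6.66015936e-02,  1.44895328e-01,
         3.66840877e+02],
       [-1.58977758e-01, -4.82308790e-01,  8.61454760e-01,
        -8.81200845e+02],
       [ 1.25100304e-02, -8.73465774e-01, -4.86724809e-01,
         5.23348836e+02],
       [ 0.00000000e+00,  0.00000000e+00,  0.00000000e+00,
         1.00000000e+00]])}
{'time': 0.1, 'joint_pos': array([ 8.41453653e+01,  2.20860251e+01,  3.86696239e-01, -2.66784059e-02,
       -6.84110401e+01, -1.48183390e+01]), 'joint_vel': array([-0.00483411, -0.1905579 ,  0.12764252,  0.00995036,  0.14666285,
       -0.04028044]), 'joint_efforts': array([-4.77603244e-04, -3.93319809e+01,  1.88928258e+01,  4.19791013e+00,
       -2.60210356e-03,  5.01220313e-06]), 'eef_pos': array([220.41050595, 584.24681853, 215.72472812]), 'ee_rot': array([ 1.79886960e+02, -4.26447858e-03, -2.06828095e+01]), 'wrist_force': array([ 0.06807778, -0.40751554, -0.28586025]), 'moment': array([-0.02958221,  0.01411548, -0.01866781]), 'grasp_force': 0.0, 'gripper_width': 85.53419453514621}
```

View pics/top0.png

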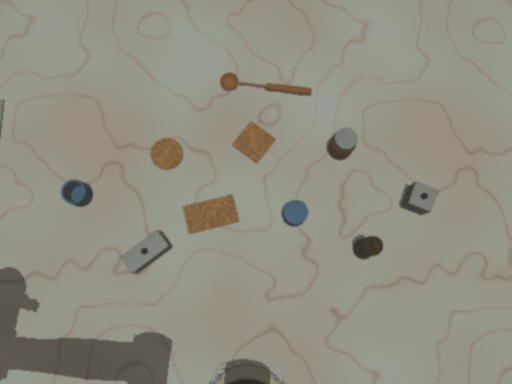

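View pics/side0.png

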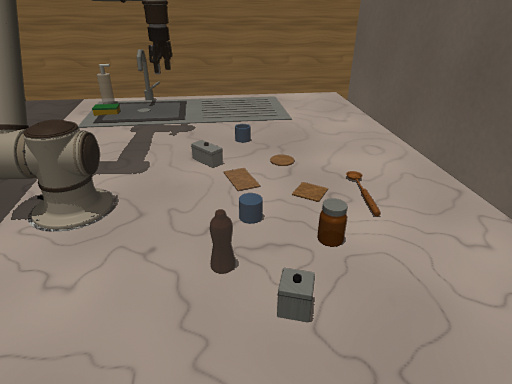

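The top view shows: round coaster (167,153), square (254,142), oblong (211,213), open cup (77,192), turned cup (295,213), oblong tin (146,251), square tin (420,197), jar (342,143), mill (370,245). The side view agrees.

```bash
cat > h.py <<'E'
import numpy as np, cv2
from workcell import ctrl
def ray(n,uv,z):
    c=ctrl.camera_info(n); f=192/np.tan(np.radians(c["vfov"]/2)); T=np.array(c["T"])
    uv=np.atleast_2d(uv).astype(float)
    d=np.c_[(uv[:,0]-c["cx"])/f,(uv[:,1]-c["cy"])/f,np.ones(len(uv))]@T[:3,:3].T
    o=T[:3,3]; return (o+d*((z-o[2])/d[:,2:]))[:,:2]
def px(n,p):
    c=ctrl.camera_info(n); f=192/np.tan(np.radians(c["vfov"]/2)); q=np.linalg.inv(c["T"])@np.r_[p,1]
    return np.array([c["cx"]+f*q[0]/q[2],c["cy"]+f*q[1]/q[2]])
def masks(im):
    h=cv2.cvtColor(im,cv2.COLOR_RGB2HSV); H,S,V=[h[:,:,i].astype(int) for i in range(3)]
    return dict(cork=(H<20)&(S>110)&(V>90), blue=(H>95)&(H<125)&(S>80), black=(V<45))
def blobs(m,amin=20):
    cs,_=cv2.findContours(m.astype(np.uint8),cv2.RETR_EXTERNAL,cv2.CHAIN_APPROX_NONE)
    return [c[:,0,:] for c in cs if cv2.contourArea(c)>amin]
E
python3 - <<'E'
from h import *
im=cv2.imread("pics/top0.png")[:,:,::-1]; M=masks(im)
for k,z in(("cork",6),("blue",58),("black",75)):
    for b in blobs(M[k]):
        w=ray("top",b,z).astype(np.float32); r=cv2.minAreaRect(w)
        mk=np.zeros(im.shape[:2],np.uint8); cv2.fillPoly(mk,[b],1); mo=cv2.moments(mk,True)
        uv=[mo["m10"]/mo["m00"],mo["m01"]/mo["m00"]]
        print(k,np.round(uv,1),"cen",ray("top",uv,z).round(1),"rect",np.round(r[0],1),np.round(r[1],1),round(r[2],1))
for x,y in((420,197),(146,251),(77,192)):
    c=im[y-20:y+20,x-28:x+28]; cv2.imwrite(f"pics/c{x}.png",cv2.resize(c[:,:,::-1],None,fx=10,fy=10,interpolation=cv2.INTER_CUBIC))
a=[cv2.imread(f"pics/c{x}.png") for x in(420,146)]
cv2.imwrite("pics/tins.png",cv2.resize(np.vstack(a),(420,600)))
E
```

```text
cork [210.5 213.6] cen [[470.7 103.7]] rect [471.  103.7] [ 69.  128.8] 14.7
cork [166.4 153.2] cen [[630.2 225.1]] rect [629.8 224.7] [79.4 76.6] 3.0
cork [253.5 141.5] cen [[665.8  -4.7]] rect [666.1  -5. ] [79.1 79.3] 53.5
cork [288.1  88.5] cen [[816.5 -96.4]] rect [816.8 -92. ] [128.3  15.3] 83.4
cork [228.9  81.1] cen [[835.4  64.8]] rect [835.6  63.2] [40.5 46.3] 0.9
blue [295. 212.] cen [[ 470.7 -110.6]] rect [ 470.7 -110.7] [55.2 54.6] 0.2
blue [ 77.9 193.2] cen [[509.9 430.1]] rect [511.7 431.2] [47.5 32.2] 4.4
black [247.3 382. ] cen [[72.3  0.5]] rect [73.5 -0. ] [ 6.5 48.2] 0.7
```

View pics/tins.png

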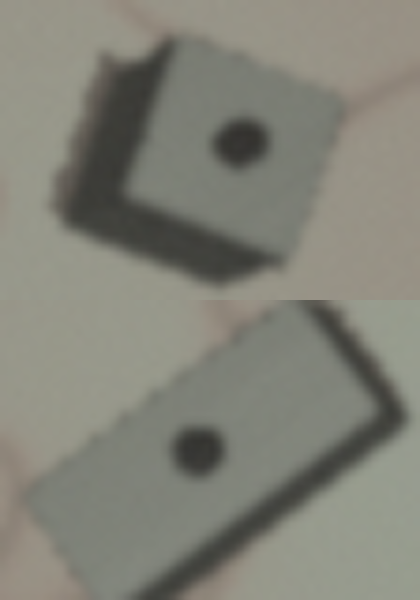

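The crops show both lids clearly, each with a dark knob and a darker side face. Next I segment the lids by colour and cross-check with the side view.

```bash
python3 - <<'E'
from h import *
im=cv2.imread("pics/top0.png")[:,:,::-1]; h=cv2.cvtColor(im,cv2.COLOR_RGB2HSV).astype(int)
print("lid sq",im[200,418],im[200,428],"lid ob",im[245,152],im[256,138],"marble",im[185,395],im[235,130],im[205,440],im[265,170])
f=im.astype(int); 
for (x,y,z) in((420,197,70),(146,251,60)):
    g=np.zeros(im.shape[:2],bool); g[y-26:y+26,x-34:x+34]=1
    m=g&(f[:,:,0]-f[:,:,2]<4)&(h[:,:,2]>90)&(f[:,:,0]<f[:,:,1]+2)
    b=max(blobs(m),key=cv2.contourArea); hull=cv2.convexHull(b)[:,0]; r=cv2.minAreaRect(ray("top",hull,z).astype(np.float32))
    print("lid",cv2.contourArea(b),np.round(r[0],1),np.round(r[1],1),round(r[2],1))
    k=np.zeros_like(m); k[y-8:y+8,x-8:x+8]=1
    v=(130-h[:,:,2]).clip(0)*k; 
    kb=k&(h[:,:,2]<80); ys,xs=np.nonzero(kb); print(" knob",xs.mean(),ys.mean(),len(xs),ray("top",[xs.mean(),ys.mean()],z+8).round(1))
s=cv2.imread("pics/side0.png")[:,:,::-1]; M=masks(s)
for k,z in(("cork",6),):
    for b in blobs(M[k]):
        r=cv2.minAreaRect(ray("side",b,z).astype(np.float32)); print("side",k,np.round(r[0],1),np.round(r[1],1),round(r[2],1))
for b in blobs(M["blue"]): print("side blue bbox",cv2.boundingRect(b))
for n,p in(("t",(470.7,-110.6,58)),("o",(510,430,58))):
    a=[px("side",np.array(p)+d) for d in([31,0,0],[-31,0,0],[0,31,0],[0,-31,0])]; print(n,np.round(a,1).tolist(), px("side",np.array(p)*[1,1,0]).round(1))
for b in blobs(M["black"]): 
    if len(b)<60: print("side black",b.mean(0))
E
```

```text
lid sq [124 127 119] [123 126 117] lid ob [129 132 122] [128 130 121] marble [150 149 137] [151 152 139] [151 146 134] [151 156 142]Traceback (most recent call last):
  File "<stdin>", line 8, in <module>
ValueError: max() iterable argument is empty
```

```bash
python3 - <<'E'
from h import *
im=cv2.imread("pics/top0.png"); c=im[175:211,55:101]; a=cv2.resize(c,None,fx=10,fy=10,interpolation=cv2.INTER_CUBIC)
s=cv2.imread("pics/side0.png"); b=cv2.resize(s[120:156,220:266],None,fx=10,fy=10,interpolation=cv2.INTER_CUBIC)
cv2.imwrite("pics/cup.png",cv2.resize(np.hstack([a,b]),None,fx=.8,fy=.8))
E
```

```text
(no output)
```

View pics/cup.png

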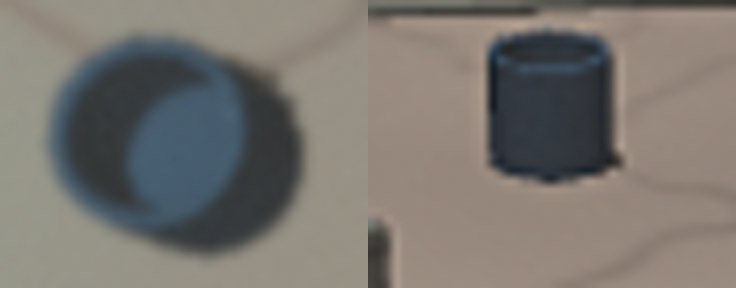

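The crop shows the open cup's rim as a circle centred near (72.8,191.2), about 24.4 px (60 mm) across, with the shadow inside it.

```bash
python3 - <<'E'
from h import *
im=cv2.imread("pics/top0.png")[:,:,::-1]; h=cv2.cvtColor(im,cv2.COLOR_RGB2HSV).astype(int)
f=im.astype(int); 
for (x,y,z) in((420,197,70),(146,251,60)):
    g=np.zeros(im.shape[:2],bool); g[y-26:y+26,x-34:x+34]=1
    m=g&(f[:,:,1]>100)&(f[:,:,1]<140)&(f[:,:,0]-f[:,:,2]<10)
    b=max(blobs(m),key=cv2.contourArea); r=cv2.minAreaRect(ray("top",b,z).astype(np.float32))
    print("lid",cv2.contourArea(b),np.round(r[0],1),np.round(r[1],1),round(r[2],1))
    k=np.zeros_like(g); k[y-9:y+9,x-9:x+9]=1
    k&=h[:,:,2]<80; kb=max(blobs(k,5),key=len); c=kb.mean(0); print(" knob",c,ray("top",c,z+8).round(1))
d=f[:,:,2]-f[:,:,0]
for x,y in((73,191),(295,212)):
    g=np.zeros(im.shape[:2],bool); g[y-16:y+16,x-16:x+16]=1
    hull=cv2.convexHull(np.vstack(blobs(g&(d>10),5)))
    (cx,cy),(w,q),a=cv2.fitEllipse(hull); print("cup",cx,cy,w,q,ray("top",[cx,cy],58).round(1))
s=cv2.imread("pics/side0.png")[:,:,::-1]; M=masks(s)
for b in blobs(M["cork"]):
    r=cv2.minAreaRect(ray("side",b,6).astype(np.float32)); print("side cork",np.round(r[0],1),np.round(r[1],1),round(r[2],1))
for b in blobs(M["blue"]): print("side blue bbox",cv2.boundingRect(b))
for n,p in(("t",(470.7,-110.6,58)),("o",(510,440,58))):
    print(n,px("side",p),px("side",np.array(p)*[1,1,0]))
E
```

```text
lid 489.0 [ 511.3 -425. ] [57.9 62.4] 69.2
 knob [423.66666667 195.6       ] [[ 512.9 -425.1]]
lid 836.0 [369.6 256.6] [ 49.7 108.1] 38.6
 knob [144.         250.57142857] [[369.6 255.5]]
cup 73.262939453125 191.36685180664062 23.71560287475586 25.103845596313477 [[514.5 442. ]]
cup 295.11663818359375 211.96473693847656 24.379194259643555 24.995569229125977 [[ 470.7 -111. ]]
side cork [666.7  -9.6] [82.6 82. ] 53.2
side cork [826.  -53.3] [190.6  16.3] 82.6
side cork [841.8  75.1] [47.7 39.7] 60.5
side cork [471.   99.5] [ 72.3 131.8] 15.2
side cork [630.2 218.9] [75.7 81.5] 82.5
side cork [ -203.4 17835.3] [30915.8 15895. ] 66.6
side blue bbox (239, 194, 23, 11)
t [249.28906979 197.48980548] [249.31872065 216.21013475]
o [240.40661736 125.79734035] [240.60358224 139.59267792]
```

```bash
cat > plan.py <<'E'
import sys; from h import *
def plan(x,y,z,yaw=None):
    s=ctrl.sense(); p=s["eef_pos"]; w=s["ee_rot"][2]; yaw=w if yaw is None else yaw
    d=np.array([x,y,z])-p; c,n=np.cos(np.radians(yaw)),np.sin(np.radians(yaw))
    print("t",round(s["time"],2),"at",p.round(1),s["ee_rot"].round(2),"w",round(s["gripper_width"],1),"g",round(float(s["grasp_force"]),1),"F",s["wrist_force"].round(1),
      "| dr_z",round(-((yaw-w+180)%360-180),1),"lin",np.round([c*d[0]+n*d[1],n*d[0]-c*d[1],-d[2]],1))
if len(sys.argv)>3: plan(*[float(a) for a in sys.argv[1:]])
E
python3 plan.py 514.5 442 120; python3 -m handwheel '{"dr":[[0,0,0],[0,0,0],[0,0,0],[0,0,0],[0,0,0],[0,0,0],[0,0,0],[0,0,0]],"linear":[[30,0,0],[30,0,0],[30,0,0],[30,0,0],[0,0,0],[0,0,0],[0,0,0],[0,0,0]],"hand":[1,1,1,1,1,1,1,1]}'; python3 plan.py 514.5 442 120
```

```text
t 0.1 at [220.4 584.2 215.7] [179.89  -0.   -20.68] w 85.5 g 0.0 F [ 0.1 -0.4 -0.3] | dr_z -0.0 lin [325.4  29.2  95.7]
time: 0.77
eef_pos: [332.0, 542.7, 216.5]
ee_rot: [180.0, 0.0, -20.6]
wrist_force: [0.5, -0.0, 0.3]
gripper_width: 86.0
grasp_force: 0.0
t 0.77 at [332.  542.7 216.5] [ 1.7997e+02  1.0000e-02 -2.0620e+01] w 86.0 g 0.0 F [ 0.5 -0.   0.3] | dr_z -0.0 lin [206.3  30.   96.5]
```

```bash
python3 -m handwheel '{"dr":[[0,0,0],[0,0,0],[0,0,0],[0,0,0],[0,0,0],[0,0,0],[0,0,0],[0,0,0]],"linear":[[34.4,5,16],[34.4,5,16],[34.4,5,16],[34.4,5,16],[34.4,5,16],[34.3,5,16],[0,0,0],[0,0,0]],"hand":[1,1,1,1,1,1,1,1]}' >/dev/null; python3 plan.py 514.5 442 28; python3 - <<'E'
from h import *
for n in("top","side"): cv2.imwrite(f"pics/{n}1.png",ctrl.get_image(n)[:,:,::-1])
a=cv2.imread("pics/top1.png")[140:240,20:150]; b=cv2.imread("pics/side1.png")[70:170,180:310]
cv2.imwrite("pics/a1.png",cv2.resize(np.hstack([a,b]),None,fx=3,fy=3))
E
```

```text
t 1.43 at [515.5 440.5 118.9] [ 1.7983e+02  6.0000e-02 -2.0770e+01] w 85.2 g 0.0 F [-0.6  0.7 -0.4] | dr_z -0.0 lin [-1.4 -1.1 90.9]
```

View pics/a1.png

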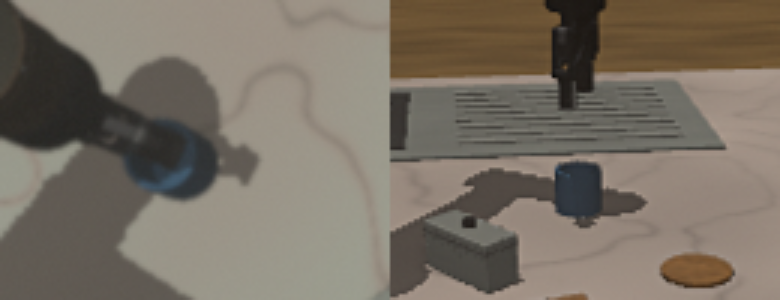

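Fingers are lined up with the cup in both views (side crop: fingers at columns 568–590, cup centre 578). I'll descend and squeeze.

```bash
python3 -m handwheel '{"dr":[[0,0,0],[0,0,0],[0,0,0],[0,0,0],[0,0,0],[0,0,0],[0,0,0],[0,0,0]],"linear":[[-1.4,-1,22],[0,0,22],[0,0,22],[0,0,14],[0,0,11],[0,0,0],[0,0,0],[0,0,0]],"hand":[1,1,1,1,1,1,0,0]}'; python3 -m handwheel '{"dr":[[0,0,0],[0,0,0],[0,0,0],[0,0,0],[0,0,0],[0,0,0],[0,0,0],[0,0,0]],"linear":[[0,0,0],[0,0,0],[0,0,0],[0,0,0],[0,0,0],[0,0,0],[0,0,0],[0,0,0]],"hand":[0,0,0,0,0,0,0,0]}'; python3 plan.py 630.2 225 150
```

```text
time: 2.2
eef_pos: [514.5, 444.2, 31.5]
ee_rot: [-179.9, -0.1, -20.6]
wrist_force: [0.1, -2.5, 2.4]
gripper_width: 64.2
grasp_force: 1.6
time: 2.87
eef_pos: [515.3, 444.3, 32.5]
ee_rot: [-179.8, -0.1, -20.6]
wrist_force: [-1.7, -0.3, 6.7]
gripper_width: 58.5
grasp_force: 64.8
t 2.87 at [515.3 444.3  32.5] [-1.7976e+02 -1.0000e-01 -2.0620e+01] w 58.5 g 64.8 F [-1.7 -0.3  6.7] | dr_z -0.0 lin [ 184.8  164.8 -117.5]
```

```bash
python3 - <<'E'
from h import *
for n in("top","side"): cv2.imwrite(f"pics/{n}2.png",ctrl.get_image(n)[:,:,::-1])
a=cv2.imread("pics/top2.png")[165:225,40:110]; b=cv2.imread("pics/side2.png")[95:155,210:280]
cv2.imwrite("pics/a2.png",cv2.resize(np.hstack([a,b]),None,fx=5.6,fy=5.6))
E
python3 plan.py 514.5 442 28
```

```text
t 2.97 at [515.3 444.3  32.5] [-1.7976e+02 -1.0000e-01 -2.0630e+01] w 58.3 g 64.8 F [-1.5  0.2  6.7] | dr_z -0.0 lin [0.1 2.4 4.5]
```

View pics/a2.png

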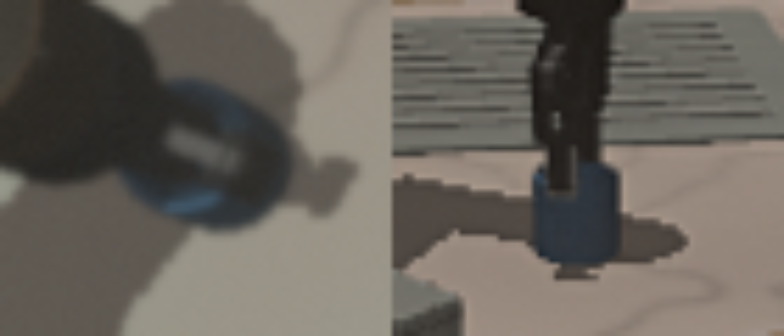

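The grip is centred but shallow (tips about 10–15 mm below the rim), so I'll reopen, go deeper and regrip.

```bash
python3 -m handwheel '{"dr":[[0,0,0],[0,0,0],[0,0,0],[0,0,0],[0,0,0],[0,0,0],[0,0,0],[0,0,0]],"linear":[[0,0,0],[0,0,0],[0,0,0],[0,0,0],[0,0,0],[0,0,6],[0,0,6],[0,0,0]],"hand":[1,1,1,1,1,1,1,1]}'; python3 -m handwheel '{"dr":[[0,0,0],[0,0,0],[0,0,0],[0,0,0],[0,0,0],[0,0,0],[0,0,0],[0,0,0]],"linear":[[0,0,0],[0,0,0],[0,0,0],[0,0,0],[0,0,0],[0,0,0],[0,0,0],[0,0,0]],"hand":[0,0,0,0,0,0,0,0]}'; python3 plan.py 630.2 225 150
```

```text
time: 3.63
eef_pos: [513.4, 441.9, 15.6]
ee_rot: [179.8, 0.1, -20.7]
wrist_force: [0.2, -0.1, -0.3]
gripper_width: 85.3
grasp_force: 0.0
time: 4.3
eef_pos: [514.7, 443.4, 18.3]
ee_rot: [-179.9, -0.0, -20.7]
wrist_force: [0.1, 0.2, 4.1]
gripper_width: 59.7
grasp_force: 65.1
t 4.3 at [514.7 443.4  18.3] [-1.7993e+02 -3.0000e-02 -2.0660e+01] w 59.7 g 65.1 F [0.1 0.2 4.1] | dr_z -0.0 lin [ 185.1  163.6 -131.7]
```

```bash
python3 -m handwheel '{"dr":[[0,0,0],[0,0,0],[0,0,0],[0,0,0],[0,0,0],[0,0,0],[0,0,0],[0,0,0]],"linear":[[0,0,-10],[0,0,-20],[0,0,-30],[10,9,-20],[22,19,0],[26,23,0],[26,23,0],[26,23,0]],"hand":[0,0,0,0,0,0,0,0]}'; python3 -m handwheel '{"dr":[[0,0,0],[0,0,0],[0,0,0],[0,0,0],[0,0,0],[0,0,0],[0,0,0],[0,0,0]],"linear":[[26,23,0],[24,21,0],[15,13,0],[8,7,0],[2,2,0],[0,0,0],[0,0,0],[0,0,0]],"hand":[0,0,0,0,0,0,0,0]}'; python3 plan.py 630.2 225 24.3
```

```text
time: 4.97
eef_pos: [582.4, 311.5, 97.3]
ee_rot: [179.9, 0.1, -20.6]
wrist_force: [0.7, 0.0, -2.3]
gripper_width: 59.9
grasp_force: 65.1
time: 5.63
eef_pos: [629.2, 226.4, 97.7]
ee_rot: [180.0, 0.0, -20.6]
wrist_force: [-0.4, 0.5, -1.7]
gripper_width: 59.7
grasp_force: 65.1
t 5.63 at [629.2 226.4  97.7] [ 1.800e+02  2.000e-02 -2.057e+01] w 59.7 g 65.1 F [-0.4  0.5 -1.7] | dr_z -0.0 lin [ 1.4  1.  73.4]
```

```bash
python3 -m handwheel '{"dr":[[0,0,0],[0,0,0],[0,0,0],[0,0,0],[0,0,0],[0,0,0],[0,0,0],[0,0,0]],"linear":[[1.4,1,15],[0,0,20],[0,0,15],[0,0,10],[0,0,6],[0,0,2],[0,0,1],[0,0,0]],"hand":[0,0,0,0,0,0,0,0]}'; python3 -m handwheel '{"dr":[[0,0,0],[0,0,0],[0,0,0],[0,0,0],[0,0,0],[0,0,0],[0,0,0],[0,0,0]],"linear":[[0,0,1],[0,0,1],[0,0,1],[0,0,0.5],[0,0,0.5],[0,0,0],[0,0,0],[0,0,0]],"hand":[0,0,0,0,0,0,0,0]}'
```

```text
time: 6.3
eef_pos: [631.3, 224.2, 29.4]
ee_rot: [-179.9, -0.1, -20.6]
wrist_force: [0.7, -0.8, -1.9]
gripper_width: 59.9
grasp_force: 65.1
time: 6.97
eef_pos: [630.9, 223.7, 24.7]
ee_rot: [-180.0, -0.0, -20.7]
wrist_force: [-0.6, 0.2, -1.8]
gripper_width: 59.7
grasp_force: 65.1
```

```bash
python3 -m handwheel '{"dr":[[0,0,0],[0,0,0],[0,0,0],[0,0,0],[0,0,0],[0,0,0],[0,0,0],[0,0,0]],"linear":[[0,0,0.5],[0,0,0.5],[0,0,0.5],[0,0,0],[0,0,0],[0,0,0],[0,0,0],[0,0,0]],"hand":[0,0,0,0,0,0,0,0]}'
```

```text
time: 7.63
eef_pos: [631.0, 223.7, 24.3]
ee_rot: [-180.0, -0.0, -20.7]
wrist_force: [-2.6, -0.2, 6.1]
gripper_width: 59.9
grasp_force: 65.8
```

```bash
python3 -m handwheel '{"dr":[[0,0,0],[0,0,0],[0,0,0],[0,0,0],[0,0,0],[0,0,0],[0,0,6],[0,0,6]],"linear":[[0,0,0],[0,0,0],[0,0,0],[0,0,0],[0,0,-4],[0,0,0],[0,0,0],[0,0,0]],"hand":[1,1,1,1,1,1,1,1]}'; python3 -m handwheel '{"dr":[[0,0,6],[0,0,6],[0,0,6],[0,0,6],[0,0,6],[0,0,6],[0,0,6],[0,0,6]],"linear":[[0,0,0],[0,0,0],[0,0,0],[0,0,0],[0,0,0],[0,0,0],[0,0,0],[0,0,0]],"hand":[1,1,1,1,1,1,1,1]}';  python3 -m handwheel '{"dr":[[0,0,6],[0,0,6],[0,0,6],[0,0,6],[0,0,6],[0,0,0],[0,0,0],[0,0,0]],"linear":[[0,0,0],[0,0,0],[0,0,0],[0,0,0],[0,0,0],[0,0,0],[0,0,0],[0,0,0]],"hand":[1,1,1,1,1,1,1,1]}'; python3 plan.py 630.2 225 24.3
```

```text
time: 8.3
eef_pos: [631.1, 223.8, 27.5]
ee_rot: [-180.0, -0.0, -33.0]
wrist_force: [0.3, -0.6, 0.3]
gripper_width: 85.7
grasp_force: 0.0
time: 8.97
eef_pos: [631.0, 223.8, 27.4]
ee_rot: [-180.0, 0.0, -81.0]
wrist_force: [0.4, 0.1, -0.4]
gripper_width: 85.3
grasp_force: 0.0
time: 9.63
eef_pos: [630.9, 223.7, 27.3]
ee_rot: [-180.0, 0.0, -110.5]
wrist_force: [0.4, -0.0, -0.3]
gripper_width: 85.5
grasp_force: 0.0
t 9.63 at [630.9 223.7  27.3] [-1.7999e+02  1.0000e-02 -1.1054e+02] w 85.5 g 0.0 F [ 0.4 -0.  -0.3] | dr_z -0.0 lin [-0.9  1.1  3. ]
```

Squeeze to centre it on this axis, then open and rise clear.

```bash
python3 -m handwheel '{"dr":[[0,0,0],[0,0,0],[0,0,0],[0,0,0],[0,0,0],[0,0,0],[0,0,0],[0,0,0]],"linear":[[0,0,0],[0,0,0],[0,0,0],[0,0,0],[0,0,0],[0,0,0],[0,0,0],[0,0,0]],"hand":[0.6,0.6,0.5,0,0,0,0,0]}'; python3 plan.py 630.2 225 24.3; python3 -m handwheel '{"dr":[[0,0,0],[0,0,0],[0,0,0],[0,0,0],[0,0,0],[0,0,0],[0,0,0],[0,0,0]],"linear":[[0,0,0],[0,0,0],[0,0,0],[0,0,0],[0,0,0],[0,0,-20],[0,0,-30],[0,0,-30]],"hand":[1,1,1,1,1,1,1,1]}'; python3 plan.py 470.7 -111 110
```

```text
time: 10.3
eef_pos: [631.7, 224.0, 28.3]
ee_rot: [-179.9, 0.1, -110.6]
wrist_force: [-0.4, 0.0, 5.9]
gripper_width: 60.6
grasp_force: 65.5
t 10.3 at [631.7 224.   28.3] [-1.7990e+02  8.0000e-02 -1.1062e+02] w 60.6 g 65.5 F [-0.4  0.   5.9] | dr_z -0.0 lin [-0.4  1.7  4. ]
time: 10.97
eef_pos: [630.0, 223.1, 106.7]
ee_rot: [179.9, -0.2, -110.7]
wrist_force: [0.9, 0.6, 0.1]
gripper_width: 85.3
grasp_force: 0.0
t 10.97 at [630.  223.1 106.7] [ 1.7988e+02 -1.6000e-01 -1.1068e+02] w 85.3 g 0.0 F [0.9 0.6 0.1] | dr_z -0.0 lin [368.9  31.1  -3.3]
```

```bash
python3 -m handwheel '{"dr":[[0,0,0],[0,0,0],[0,0,0],[0,0,0],[0,0,0],[0,0,0],[0,0,0],[0,0,0]],"linear":[[20,1,0],[36,3,0],[38,3,0],[38,3,0],[38,3,0],[38,3,0],[38,3,0],[38,3,0]],"hand":[1,1,1,1,1,1,1,1]}'; python3 -m handwheel '{"dr":[[0,0,0],[0,0,0],[0,0,0],[0,0,0],[0,0,0],[0,0,0],[0,0,0],[0,0,0]],"linear":[[38,4,0],[30,4,0],[14,1,0],[3,0,0],[0,0,0],[0,0,0],[0,0,0],[0,0,0]],"hand":[1,1,1,1,1,1,1,1]}'; python3 plan.py 470.7 -111 18; python3 - <<'E'
from h import *
im=ctrl.get_image("top"); cv2.imwrite("pics/top3.png",im[:,:,::-1])
d=im[:,:,2].astype(int)-im[:,:,0]
g=np.zeros(d.shape,bool); g[130:170,150:190]=1
hull=cv2.convexHull(np.vstack(blobs(g&(d>10),5))); e=cv2.fitEllipse(hull); print(e,ray("top",e[0],64))
g=masks(im)["cork"]&(np.hypot(*(np.mgrid[:384,:512]-np.array([153,166])[:,None,None]))<30)
hull=cv2.convexHull(np.vstack(blobs(g,1))); e=cv2.fitEllipse(hull); print(e,ray("top",e[0],6))
a=im[130:180,140:200,::-1];b=im[180:240,260:330,::-1]
cv2.imwrite("pics/a3.png",np.hstack([cv2.resize(a,(390,390)),cv2.resize(b,(390,390))]))
E
```

```text
time: 11.63
eef_pos: [508.8, -35.7, 107.3]
ee_rot: [-180.0, 0.0, -110.6]
wrist_force: [0.0, -0.8, -0.3]
gripper_width: 85.4
grasp_force: 0.0
time: 12.3
eef_pos: [472.2, -109.8, 107.1]
ee_rot: [-180.0, 0.0, -110.6]
wrist_force: [0.4, -0.5, 0.5]
gripper_width: 85.7
grasp_force: 0.0
t 12.3 at [ 472.2 -109.8  107.1] [-179.99    0.   -110.59] w 85.7 g 0.0 F [ 0.4 -0.5  0.5] | dr_z -0.0 lin [ 1.7  1.  89.1]
((162.35052490234375, 147.3438720703125), (23.450420379638672, 24.119733810424805), 127.17507934570312) [[629.61335962 224.62608587]]
((166.62107849121094, 153.55255126953125), (28.247385025024414, 30.05452537536621), 62.00345993041992) [[629.26475633 224.45273968]]
```

View pics/a3.png

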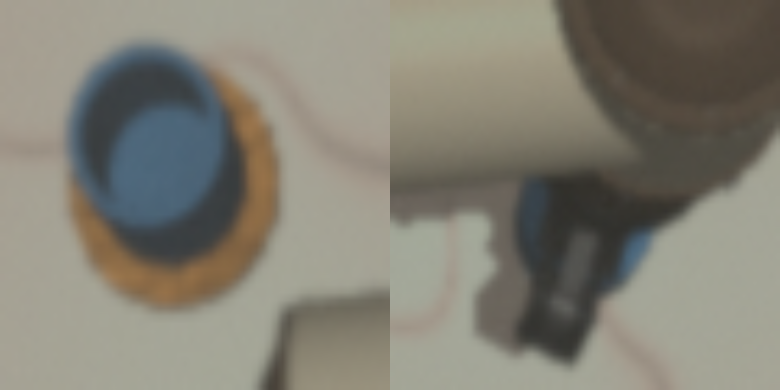

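Open cup sits centred on the coaster: vision gives (629.6,224.6), against a coaster centre of (629–630,224.5–225). Next, squeeze the turned cup at two yaws.

```bash
python3 -m handwheel '{"dr":[[0,0,0],[0,0,0],[0,0,0],[0,0,0],[0,0,0],[0,0,0],[0,0,0],[0,0,0]],"linear":[[1.7,1,25],[0,0,30],[0,0,18],[0,0,10],[0,0,4],[0,0,0],[0,0,0],[0,0,0]],"hand":[1,1,1,1,1,1,0.6,0.3]}'; python3 -m handwheel '{"dr":[[0,0,0],[0,0,0],[0,0,0],[0,0,0],[0,0,0],[0,0,0],[0,0,0],[0,0,0]],"linear":[[0,0,0],[0,0,0],[0,0,0],[0,0,0],[0,0,0],[0,0,0],[0,0,0],[0,0,0]],"hand":[0,0,0,0,0,1,1,1]}';python3 -m handwheel '{"dr":[[0,0,0],[0,0,-6],[0,0,-6],[0,0,-6],[0,0,-6],[0,0,-6],[0,0,-6],[0,0,-6]],"linear":[[0,0,0],[0,0,0],[0,0,0],[0,0,0],[0,0,0],[0,0,0],[0,0,0],[0,0,0]],"hand":[1,1,1,1,1,1,1,1]}';python3 -m handwheel '{"dr":[[0,0,-6],[0,0,-6],[0,0,-6],[0,0,-6],[0,0,-6],[0,0,-6],[0,0,-6],[0,0,-6]],"linear":[[0,0,0],[0,0,0],[0,0,0],[0,0,0],[0,0,0],[0,0,0],[0,0,0],[0,0,0]],"hand":[1,1,1,1,1,1,1,1]}';python3 -m handwheel '{"dr":[[0,0,0],[0,0,0],[0,0,0],[0,0,0],[0,0,0],[0,0,0],[0,0,0],[0,0,0]],"linear":[[0,0,0],[0,0,0],[0,0,0],[0,0,0],[0,0,0],[0,0,0],[0,0,0],[0,0,0]],"hand":[0.6,0.3,0,0,0,0,0,0]}'; python3 plan.py 631.3 224 150
```

```text
time: 13.02
eef_pos: [471.3, -111.7, 21.1]
ee_rot: [-179.9, 0.1, -110.6]
wrist_force: [2.0, -1.7, 2.8]
gripper_width: 63.9
grasp_force: 1.5
time: 13.68
eef_pos: [470.0, -111.8, 20.4]
ee_rot: [-180.0, 0.0, -110.7]
wrist_force: [-0.7, -0.4, -0.2]
gripper_width: 85.4
grasp_force: 0.0
time: 14.35
eef_pos: [469.9, -111.9, 20.1]
ee_rot: [180.0, 0.0, -68.4]
wrist_force: [-0.5, -0.1, -0.3]
gripper_width: 85.1
grasp_force: 0.0
time: 15.02
eef_pos: [469.9, -111.9, 20.1]
ee_rot: [180.0, 0.0, -20.4]
wrist_force: [1.0, 0.2, 1.3]
gripper_width: 85.4
grasp_force: 0.0
time: 15.68
eef_pos: [469.9, -112.0, 20.7]
ee_rot: [180.0, 0.0, -20.8]
wrist_force: [-1.9, -0.1, 5.7]
gripper_width: 60.0
grasp_force: 64.2
t 15.68 at [ 469.9 -112.    20.7] [ 1.7998e+02  1.0000e-02 -2.0770e+01] w 60.0 g 64.2 F [-1.9 -0.1  5.7] | dr_z -0.0 lin [  31.7 -371.4 -129.3]
```

```bash
python3 -m handwheel '{"dr":[[0,0,0],[0,0,0],[0,0,0],[0,0,0],[0,0,0],[0,0,0],[0,0,0],[0,0,0]],"linear":[[0,0,-10],[0,0,-25],[0,0,-35],[0,0,-35],[0,-10,-24],[2,-25,0],[3,-34,0],[3,-34,0]],"hand":[0,0,0,0,0,0,0,0]}'; python3 -m handwheel '{"dr":[[0,0,0],[0,0,0],[0,0,0],[0,0,0],[0,0,0],[0,0,0],[0,0,0],[0,0,0]],"linear":[[3,-36,0],[3,-36,0],[3,-36,0],[3,-36,0],[3,-36,0],[3,-34,0],[3,-28,0],[2,-16,0]],"hand":[0,0,0,0,0,0,0,0]}'; python3 -m handwheel '{"dr":[[0,0,0],[0,0,0],[0,0,0],[0,0,0],[0,0,0],[0,0,0],[0,0,0],[0,0,0]],"linear":[[1,-8,10],[0,-2,10],[0,0,10],[0,0,5],[0,0,0],[0,0,0],[0,0,0],[0,0,0]],"hand":[0,0,0,0,0,0,0,0]}';python3 plan.py 631.3 224 84.7;  python3 - <<'E'
from h import *
im=ctrl.get_image("side")[:,:,::-1]; cv2.imwrite("pics/side4.png",im); cv2.imwrite("pics/a4.png",cv2.resize(im[70:190,220:340],(600,600)))
E
```

```text
time: 16.35
eef_pos: [513.6, -17.6, 149.4]
ee_rot: [-180.0, 0.0, -20.9]
wrist_force: [1.2, -0.5, -2.3]
gripper_width: 60.1
grasp_force: 65.6
time: 17.02
eef_pos: [626.9, 217.9, 147.5]
ee_rot: [180.0, 0.1, -20.7]
wrist_force: [-0.1, -0.3, -2.1]
gripper_width: 60.1
grasp_force: 65.6
time: 17.68
eef_pos: [631.3, 223.6, 115.2]
ee_rot: [-179.9, -0.1, -20.7]
wrist_force: [-0.1, 0.4, -2.0]
gripper_width: 60.0
grasp_force: 65.6
t 17.68 at [631.3 223.6 115.2] [-1.7993e+02 -6.0000e-02 -2.0710e+01] w 60.0 g 65.6 F [-0.1  0.4 -2. ] | dr_z -0.0 lin [-0.2 -0.4 30.5]
```

View pics/a4.png

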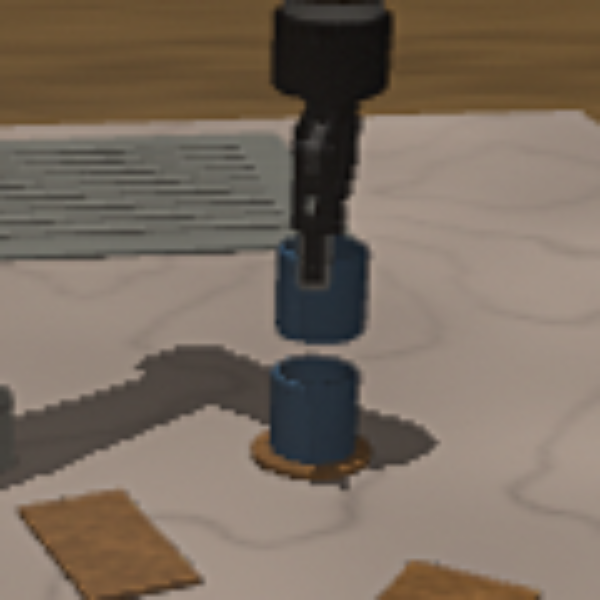

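```bash
python3 - <<'E'
from h import *
for z in(6,64,94.5,152.5): print(z,((px("side",[631,224,z])-[220,70]+.5)*5-.5).round(1))
im=cv2.imread("pics/side4.png")[:,:,::-1].astype(int)
d=(im[:,:,2]-im[:,:,0])
for v in range(117,164,3):
    r=np.maximum(d[v,265:305],0); e=np.where(r>8)[0]
    if len(e): print(v,(e[0]+265,e[-1]+265),(e[0]+e[-1])/2+265)
E
```

```text
6 [309.5 445.9]
64 [313.2 369.4]
94.5 [315.1 327.7]
152.5 [319.  245.6]
117 (np.int64(287), np.int64(288)) 287.5
120 (np.int64(276), np.int64(292)) 284.0
123 (np.int64(276), np.int64(292)) 284.0
126 (np.int64(276), np.int64(292)) 284.0
129 (np.int64(275), np.int64(292)) 283.5
132 (np.int64(275), np.int64(292)) 283.5
135 (np.int64(276), np.int64(291)) 283.5
138 (np.int64(281), np.int64(287)) 284.0
141 (np.int64(281), np.int64(282)) 281.5
144 (np.int64(274), np.int64(290)) 282.0
147 (np.int64(275), np.int64(290)) 282.5
150 (np.int64(274), np.int64(290)) 282.0
153 (np.int64(274), np.int64(290)) 282.0
156 (np.int64(274), np.int64(290)) 282.0
159 (np.int64(275), np.int64(290)) 282.5
162 (np.int64(280), np.int64(284)) 282.0
```

The side view shows both cups upright and aligned to within about 1 mm after perspective. I'll lower gently.

```bash
python3 -m handwheel '{"dr":[[0,0,0],[0,0,0],[0,0,0],[0,0,0],[0,0,0],[0,0,0],[0,0,0],[0,0,0]],"linear":[[0,-0.4,8],[0,0,9],[0,0,6],[0,0,3],[0,0,1],[0,0,0],[0,0,0],[0,0,0]],"hand":[0,0,0,0,0,0,0,0]}'; python3 -m handwheel '{"dr":[[0,0,0],[0,0,0],[0,0,0],[0,0,0],[0,0,0],[0,0,0],[0,0,0],[0,0,0]],"linear":[[0,0,0.5],[0,0,0.5],[0,0,0.5],[0,0,0.5],[0,0,0.5],[0,0,0],[0,0,0],[0,0,0]],"hand":[0,0,0,0,0,0,0,0]}'
```

```text
time: 18.4
eef_pos: [631.4, 224.5, 87.6]
ee_rot: [-180.0, -0.0, -20.7]
wrist_force: [-0.1, 0.3, -2.3]
gripper_width: 59.7
grasp_force: 65.6
time: 19.07
eef_pos: [631.2, 224.3, 84.9]
ee_rot: [-180.0, -0.0, -20.7]
wrist_force: [0.5, -0.2, -1.9]
gripper_width: 59.9
grasp_force: 65.7
```

```bash
python3 -m handwheel '{"dr":[[0,0,0],[0,0,0],[0,0,0],[0,0,0],[0,0,0],[0,0,0],[0,0,0],[0,0,0]],"linear":[[0,0,0.4],[0,0,0.4],[0,0,0],[0,0,0],[0,0,0],[0,0,0],[0,0,0],[0,0,0]],"hand":[0,0,0,0,0,0,0,0]}'
```

```text
time: 19.73
eef_pos: [631.3, 224.3, 84.8]
ee_rot: [-180.0, -0.0, -20.7]
wrist_force: [-3.0, -1.0, 6.4]
gripper_width: 59.8
grasp_force: 66.3
```

```bash
python3 -m handwheel '{"dr":[[0,0,0],[0,0,0],[0,0,0],[0,0,0],[0,0,0],[0,0,0],[0,0,0],[0,0,0]],"linear":[[0,0,-0.5],[0,0,0],[0,0,0],[0,0,0],[0,0,0],[0,0,-5],[0,0,-20],[0,0,-35]],"hand":[0.7,0.8,1,1,1,1,1,1]}'; python3 -m handwheel '{"dr":[[0,0,0],[0,0,0],[0,0,0],[0,0,0],[0,0,0],[0,0,0],[0,0,0],[0,0,0]],"linear":[[0,0,-35],[-5,15,0],[-20,20,0],[-34,20,0],[-34,10,0],[-34,0,0],[-34,0,0],[0,0,0]],"hand":[1,1,1,1,1,1,1,1]}'; python3 plan.py 369.6 256 150 -51.4;python3 plan.py 369.6 256 150 -141.4;  python3 - <<'E'
from h import *
im=ctrl.get_image("side")[:,:,::-1]; cv2.imwrite("pics/side5.png",im)
t=ctrl.get_image("top")[:,:,::-1]; cv2.imwrite("pics/top5.png",t);cv2.imwrite("pics/a5.png",np.hstack([cv2.resize(im[110:180,240:320],(400,350)),cv2.resize(t[120:190,130:210],(400,350))]))
d=t[:,:,0].astype(int)-t[:,:,2]; g=np.zeros(d.shape,bool); g[120:165,140:185]=1
hull=cv2.convexHull(np.vstack(blobs(g&(d>10),5))); e=cv2.fitEllipse(hull); print(e,ray("top",e[0],122))
E
```

```text
time: 20.4
eef_pos: [628.6, 223.2, 140.6]
ee_rot: [179.6, 0.4, -20.7]
wrist_force: [-0.1, 0.1, 0.9]
gripper_width: 85.3
grasp_force: 0.0
time: 21.07
eef_pos: [453.2, 220.7, 180.2]
ee_rot: [-180.0, 0.1, -20.5]
wrist_force: [-0.1, -0.2, -0.6]
gripper_width: 86.0
grasp_force: 0.0
t 21.07 at [453.2 220.7 180.2] [-1.7997e+02  7.0000e-02 -2.0500e+01] w 86.0 g 0.0 F [-0.1 -0.2 -0.6] | dr_z 30.9 lin [-79.8  43.4  30.2]
t 21.07 at [453.2 220.7 180.2] [-1.7997e+02  7.0000e-02 -2.0500e+01] w 86.0 g 0.0 F [-0.1 -0.2 -0.6] | dr_z 120.9 lin [43.4 79.8 30.2]
((159.31544494628906, 143.5188446044922), (25.724937438964844, 33.842159271240234), 151.9539337158203) [[622.54291255 220.43443375]]
```

View pics/a5.png

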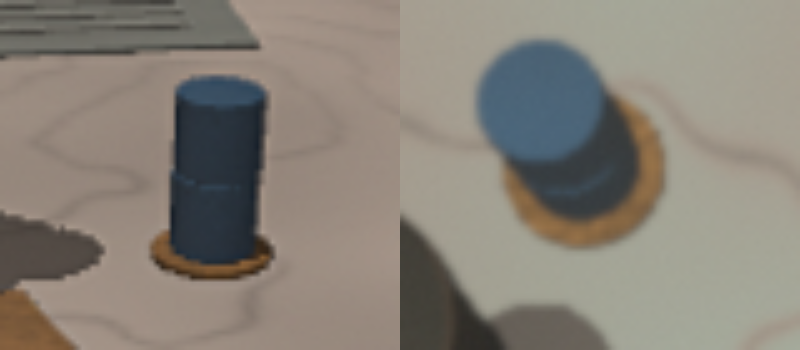

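Stack stands upright, rims matching in the side view (seam near (280,147) in full-image pixels). On to the oblong tin.

```bash
python3 - <<'E'
from h import *
print(ray("top",[157.8,139.8],122))
for z in(6,64,122):print(z,px("side",[631,224,z]))
im=cv2.imread("pics/side5.png").astype(int); d=im[:,:,0]-im[:,:,2]
for v in(132,136,140,144,150,154,158):
    e=np.where(d[v,255:315]>6)[0]+255; print(v,e[0],e[-1],(e[0]+e[-1])/2)
E
python3 -m handwheel '{"dr":[[0,0,6.2],[0,0,6.2],[0,0,6.2],[0,0,6.2],[0,0,6.1],[0,0,0],[0,0,0],[0,0,0]],"linear":[[0,0,0],[0,0,0],[0,0,0],[0,0,0],[0,0,0],[-26,14,10],[-26,14,10],[-26,14,10]],"hand":[1,1,1,1,1,1,1,1]}'; python3 -m handwheel '{"dr":[[0,0,0],[0,0,0],[0,0,0],[0,0,0],[0,0,0],[0,0,0],[0,0,0],[0,0,0]],"linear":[[0,0,0],[0,0,0],[0,0,0],[0,0,0],[0,0,0],[0,0,0],[0,0,0],[0,0,0]],"hand":[1,1,1,1,1,1,1,1]}'; python3 plan.py 370.5 255.7 25
```

```text
[[631.74316831 224.53334582]]
6 [281.50378586 158.773793  ]
64 [282.23013622 143.47598639]
122 [282.99107349 127.44973783]
132 275 291 283.0
136 275 291 283.0
140 275 291 283.0
144 274 290 282.0
150 274 290 282.0
154 274 290 282.0
158 274 290 282.0
time: 21.83
eef_pos: [376.7, 255.7, 149.1]
ee_rot: [-179.9, 0.0, -51.7]
wrist_force: [-0.5, -0.3, 0.2]
gripper_width: 85.7
grasp_force: 0.0
time: 22.5
eef_pos: [376.5, 255.2, 149.5]
ee_rot: [-180.0, -0.0, -51.6]
wrist_force: [0.7, 0.3, -1.5]
gripper_width: 85.5
grasp_force: 0.0
t 22.5 at [376.5 255.2 149.5] [-179.99   -0.    -51.61] w 85.5 g 0.0 F [ 0.7  0.3 -1.5] | dr_z -0.0 lin [ -4.1   4.4 124.5]
```

```bash
python3 -m handwheel '{"dr":[[0,0,0],[0,0,0],[0,0,0],[0,0,0],[0,0,0],[0,0,0],[0,0,0],[0,0,0]],"linear":[[-4.1,4.4,20],[0,0,30],[0,0,30],[0,0,25],[0,0,14],[0,0,6],[0,0,0],[0,0,0]],"hand":[1,1,1,1,1,1,1,0.5]}'; python3 -m handwheel '{"dr":[[0,0,0],[0,0,0],[0,0,0],[0,0,0],[0,0,0],[0,0,0],[0,0,0],[0,0,0]],"linear":[[0,0,0],[0,0,0],[0,0,0],[0,0,0],[0,0,0],[0,0,0],[0,0,0],[0,0,0]],"hand":[0.4,0.2,0,0,0,0,0,0]}'; python3 plan.py 472.5 103.2 110 -75.2
```

```text
time: 23.17
eef_pos: [370.6, 256.3, 24.8]
ee_rot: [-180.0, -0.0, -51.6]
wrist_force: [0.1, -0.1, 0.7]
gripper_width: 75.3
grasp_force: 0.0
time: 23.83
eef_pos: [370.7, 256.5, 25.8]
ee_rot: [-179.9, 0.0, -51.5]
wrist_force: [-0.6, -0.6, 6.3]
gripper_width: 48.5
grasp_force: 63.8
t 23.83 at [370.7 256.5  25.8] [-1.7987e+02  2.0000e-02 -5.1550e+01] w 48.5 g 63.8 F [-0.6 -0.6  6.3] | dr_z 23.7 lin [174.2 -59.3 -84.2]
```

```bash
python3 -m handwheel '{"dr":[[0,0,0],[0,0,0],[0,0,0],[0,0,0],[0,0,5.9],[0,0,5.9],[0,0,5.9],[0,0,6]],"linear":[[0,0,-10],[0,0,-22],[0,0,-28],[0,0,-24],[0,0,0],[0,0,0],[0,0,0],[0,0,0]],"hand":[0,0,0,0,0,0,0,0]}'; python3 -m handwheel '{"dr":[[0,0,0],[0,0,0],[0,0,0],[0,0,0],[0,0,0],[0,0,0],[0,0,0],[0,0,0]],"linear":[[15,-5,0],[32,-11,0],[37,-12.6,0],[37,-12.6,0],[30,-10,0],[16,-6,0],[7,-2,0],[0,0,0]],"hand":[0,0,0,0,0,0,0,0]}'; python3 plan.py 472 103.4 31.8 -75.2;  python3 - <<'E'
from h import *
t=ctrl.get_image("side")[:,:,::-1]; cv2.imwrite("pics/side6.png",t);cv2.imwrite("pics/a6.png",cv2.resize(t[90:210,180:300],(500,500)))
E
```

```text
time: 24.5
eef_pos: [369.9, 255.6, 108.9]
ee_rot: [-180.0, 0.1, -75.6]
wrist_force: [-0.6, -0.3, -1.4]
gripper_width: 48.7
grasp_force: 62.9
time: 25.17
eef_pos: [471.9, 101.4, 108.4]
ee_rot: [180.0, 0.0, -75.4]
wrist_force: [0.3, -0.8, -1.5]
gripper_width: 48.5
grasp_force: 62.9
t 25.17 at [471.9 101.4 108.4] [ 1.800e+02  1.000e-02 -7.544e+01] w 48.5 g 62.9 F [ 0.3 -0.8 -1.5] | dr_z -0.2 lin [-1.9 -0.6 76.6]
```

View pics/a6.png

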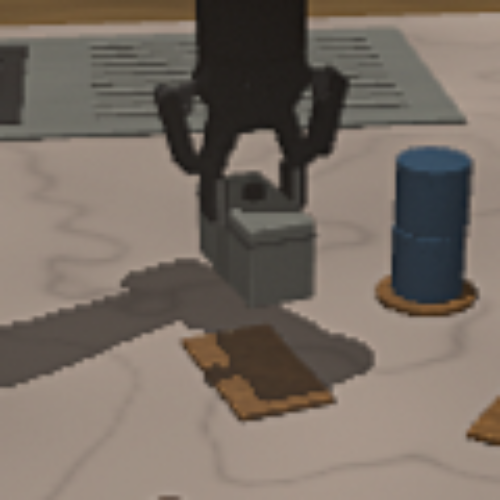

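Tin held level, parallel with the coaster. I'll lower it.

```bash
python3 -m handwheel '{"dr":[[0,0,0],[0,0,0],[0,0,0],[0,0,0],[0,0,0],[0,0,0],[0,0,0],[0,0,0]],"linear":[[-1.9,-0.6,18],[0,0,25],[0,0,18],[0,0,9],[0,0,3],[0,0,0],[0,0,0],[0,0,0]],"hand":[0,0,0,0,0,0,0,0]}'; python3 -m handwheel '{"dr":[[0,0,0],[0,0,0],[0,0,0],[0,0,0],[0,0,0],[0,0,0],[0,0,0],[0,0,0]],"linear":[[0,0,1],[0,0,1],[0,0,1],[0,0,0.5],[0,0,0.5],[0,0,0],[0,0,0],[0,0,0]],"hand":[0,0,0,0,0,0,0,0]}'
```

```text
time: 25.88
eef_pos: [472.5, 105.3, 36.5]
ee_rot: [-179.9, 0.0, -75.2]
wrist_force: [0.2, -0.0, -3.0]
gripper_width: 48.9
grasp_force: 62.9
time: 26.55
eef_pos: [471.8, 104.5, 31.9]
ee_rot: [-180.0, -0.0, -75.3]
wrist_force: [-2.4, -0.3, 6.1]
gripper_width: 48.5
grasp_force: 63.7
```

```bash
python3 -c "
from h import *
print('jar',ray('top',[345,138],100),'mill',ray('top',[374,244],143))"
python3 -m handwheel '{"dr":[[0,0,0],[0,0,0],[0,0,0],[0,0,0],[0,0,0],[0,0,0],[0,0,0],[0,0,0]],"linear":[[0,0,-0.5],[0,0,0],[0,0,0],[0,0,0],[0,0,0],[0,0,-15],[0,0,-35],[0,0,-35]],"hand":[1,1,1,1,1,1,1,1]}'; python3 -m handwheel '{"dr":[[0,0,0],[0,0,0],[0,0,6],[0,0,6],[0,0,6],[0,0,6],[0,0,6],[0,0,5.5]],"linear":[[0,0,-40],[0,0,-40],[0,0,-30],[0,0,0],[0,0,0],[0,0,0],[0,0,0],[0,0,0]],"hand":[1,1,1,1,1,1,1,1]}'; python3 plan.py 513 -425.5 228
```

```text
jar [[ 650.03343694 -230.21148289]] mill [[ 387.34366094 -283.15988044]]
time: 27.22
eef_pos: [470.7, 103.9, 116.7]
ee_rot: [179.8, -0.1, -75.3]
wrist_force: [0.1, 0.0, -0.9]
gripper_width: 85.5
grasp_force: 0.0
time: 27.88
eef_pos: [471.6, 104.6, 226.8]
ee_rot: [180.0, 0.0, -111.1]
wrist_force: [-0.3, -0.6, -0.7]
gripper_width: 85.3
grasp_force: 0.0
t 27.88 at [471.6 104.6 226.8] [ 1.7999e+02  1.0000e-02 -1.1107e+02] w 85.3 g 0.0 F [-0.3 -0.6 -0.7] | dr_z -0.0 lin [ 479.7 -229.2   -1.2]
```

```bash
python3 -m handwheel '{"dr":[[0,0,0],[0,0,0],[0,0,0],[0,0,0],[0,0,0],[0,0,0],[0,0,0],[0,0,0]],"linear":[[15,-7,0],[30,-14,0],[35,-17,0],[35,-17,0],[35,-17,0],[35,-17,0],[35,-17,0],[35,-17,0]],"hand":[1,1,1,1,1,1,1,1]}'; python3 -m handwheel '{"dr":[[0,0,0],[0,0,0],[0,0,0],[0,0,0],[0,0,0],[0,0,0],[0,0,0],[0,0,0]],"linear":[[35,-17,0],[35,-17,0],[35,-17,0],[35,-17,0],[35,-17,0],[30,-14,0],[15,-7,0],[5,-1,0]],"hand":[1,1,1,1,1,1,1,1]}'; python3 plan.py 513 -425.5 30; python3 - <<'E'
from h import *
t=ctrl.get_image("top")[:,:,::-1]; cv2.imwrite("pics/top7.png",t)
s=ctrl.get_image("side")[:,:,::-1]; cv2.imwrite("pics/side7.png",s)
cv2.imwrite("pics/a7.png",np.hstack([cv2.resize(t[170:290,130:270],(400,343)),cv2.resize(s[190:330,230:370],(343,343))]))
f=t[:,:,::-1].astype(int); g=np.zeros(f.shape[:2],bool); g[180:250,160:250]=1
m=g&(f[:,:,1]>100)&(f[:,:,1]<140)&(f[:,:,0]-f[:,:,2]<10); b=max(blobs(m),key=cv2.contourArea)
r=cv2.minAreaRect(ray("top",b,66).astype(np.float32)); print(np.round(r[0],1),np.round(r[1],1),r[2])
E
```

```text
time: 28.55
eef_pos: [496.0, -179.3, 226.9]
ee_rot: [-180.0, 0.0, -110.8]
wrist_force: [1.3, 0.5, -0.1]
gripper_width: 85.1
grasp_force: 0.0
time: 29.22
eef_pos: [516.0, -428.7, 225.2]
ee_rot: [179.9, -0.0, -111.0]
wrist_force: [0.1, 0.6, -0.9]
gripper_width: 85.7
grasp_force: 0.0
t 29.22 at [ 516.  -428.7  225.2] [ 1.7991e+02 -1.0000e-02 -1.1097e+02] w 85.7 g 0.0 F [ 0.1  0.6 -0.9] | dr_z -0.0 lin [ -1.9   4.  195.2]
[472.5 106.7] [19.5 19.1] 45.959983825683594
```

View pics/a7.png

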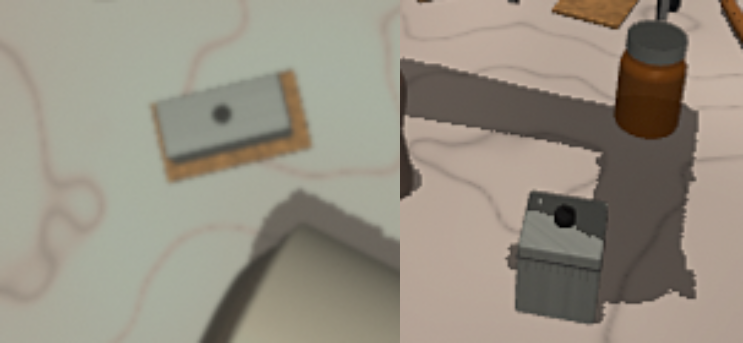

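Oblong tin stands square on its coaster, knob near (207.4,209.6). Next, descend on the square tin.

```bash
python3 -c "
from h import *
print(ray('top',[207.4,209.6],74))"
python3 -m handwheel '{"dr":[[0,0,0],[0,0,0],[0,0,0],[0,0,0],[0,0,0],[0,0,0],[0,0,0],[0,0,0]],"linear":[[-1.9,4,15],[0,0,30],[0,0,35],[0,0,30],[0,0,20],[0,0,0],[0,0,0],[0,0,0]],"hand":[1,1,1,1,1,1,1,1]}'; python3 plan.py 513 -425.5 30; python3 -m handwheel '{"dr":[[0,0,0],[0,0,0],[0,0,0],[0,0,0],[0,0,0],[0,0,0],[0,0,0],[0,0,0]],"linear":[[0,0,15],[0,0,18],[0,0,16],[0,0,10],[0,0,6],[0,0,0],[0,0,0],[0,0,0]],"hand":[1,1,1,1,1,1,1,0.6]}'; python3 -m handwheel '{"dr":[[0,0,0],[0,0,0],[0,0,0],[0,0,0],[0,0,0],[0,0,0],[0,0,0],[0,0,0]],"linear":[[0,0,0],[0,0,0],[0,0,0],[0,0,0],[0,0,0],[0,0,0],[0,0,0],[0,0,0]],"hand":[0.4,0.2,0,0,0,0,0,0]}'; python3 plan.py 666.8 -6 226 -126.6
```

```text
[[471.07429179 104.91493208]]
time: 29.98
eef_pos: [514.8, -422.5, 99.2]
ee_rot: [-179.8, -0.1, -110.7]
wrist_force: [0.3, 0.9, 1.2]
gripper_width: 85.2
grasp_force: 0.0
t 29.98 at [ 514.8 -422.5   99.2] [-1.7981e+02 -6.0000e-02 -1.1068e+02] w 85.2 g 0.0 F [0.3 0.9 1.2] | dr_z -0.0 lin [ 3.4  0.7 69.2]
time: 30.65
eef_pos: [514.4, -423.1, 33.4]
ee_rot: [-179.8, -0.0, -110.8]
wrist_force: [0.4, -0.8, 0.9]
gripper_width: 75.4
grasp_force: 0.0
time: 31.32
eef_pos: [514.7, -423.2, 33.6]
ee_rot: [-179.8, -0.0, -110.7]
wrist_force: [0.4, 1.0, 5.6]
gripper_width: 58.3
grasp_force: 66.8
t 31.32 at [ 514.7 -423.2   33.6] [-1.7982e+02 -5.0000e-02 -1.1074e+02] w 58.3 g 66.8 F [0.4 1.  5.6] | dr_z 15.9 lin [-425.6  126.6 -192.4]
```

```bash
python3 -m handwheel '{"dr":[[0,0,0],[0,0,0],[0,0,0],[0,0,0],[0,0,0],[0,0,0],[0,0,5.3],[0,0,5.3]],"linear":[[0,0,-10],[0,0,-25],[0,0,-35],[0,0,-38],[0,0,-38],[0,0,-30],[0,0,-15],[0,0,0]],"hand":[0,0,0,0,0,0,0,0]}'; python3 -m handwheel '{"dr":[[0,0,5.3],[0,0,0],[0,0,0],[0,0,0],[0,0,0],[0,0,0],[0,0,0],[0,0,0]],"linear":[[0,0,0],[-15,4.5,0],[-28,8.3,0],[-35,10.4,0],[-35,10.4,0],[-35,10.4,0],[-35,10.4,0],[-35,10.4,0]],"hand":[0,0,0,0,0,0,0,0]}'; python3 -m handwheel '{"dr":[[0,0,0],[0,0,0],[0,0,0],[0,0,0],[0,0,0],[0,0,0],[0,0,0],[0,0,0]],"linear":[[-35,10.4,0],[-35,10.4,0],[-35,10.4,0],[-35,10.4,0],[-30,8.9,0],[-20,6,0],[-12,4,0],[0,0,0]],"hand":[0,0,0,0,0,0,0,0]}'; python3 plan.py 668.4 -4 60 -126.6
```

```text
time: 31.98
eef_pos: [514.6, -423.6, 228.2]
ee_rot: [-179.5, -0.0, -121.6]
wrist_force: [-0.2, -0.9, -1.6]
gripper_width: 58.6
grasp_force: 66.0
time: 32.65
eef_pos: [591.1, -206.6, 222.1]
ee_rot: [179.9, -0.0, -126.6]
wrist_force: [-0.2, 0.0, -2.4]
gripper_width: 58.9
grasp_force: 65.9
time: 33.32
eef_pos: [663.7, -8.0, 221.7]
ee_rot: [179.9, -0.1, -126.5]
wrist_force: [0.1, 0.6, -2.3]
gripper_width: 58.8
grasp_force: 65.9
t 33.32 at [663.7  -8.  221.7] [ 1.7989e+02 -6.0000e-02 -1.2645e+02] w 58.8 g 65.9 F [ 0.1  0.6 -2.3] | dr_z 0.1 lin [ -6.   -1.4 161.7]
```

```bash
python3 -m handwheel '{"dr":[[0,0,0],[0,0,0],[0,0,0],[0,0,0],[0,0,0],[0,0,0],[0,0,0],[0,0,0]],"linear":[[-3,-0.7,15],[-3,-0.7,30],[0,0,35],[0,0,35],[0,0,25],[0,0,15],[0,0,8],[0,0,0]],"hand":[0,0,0,0,0,0,0,0]}'; python3 -m handwheel '{"dr":[[0,0,0],[0,0,0],[0,0,0],[0,0,0],[0,0,0],[0,0,0],[0,0,0],[0,0,0]],"linear":[[0,0,6],[0,0,3],[0,0,2],[0,0,0],[0,0,0],[0,0,0],[0,0,0],[0,0,0]],"hand":[0,0,0,0,0,0,0,0]}';  python3 plan.py 668.4 -4 39.6 -126.6
```

```text
time: 33.98
eef_pos: [666.6, -8.1, 57.6]
ee_rot: [179.8, -0.2, -126.7]
wrist_force: [0.0, -0.3, -2.7]
gripper_width: 58.8
grasp_force: 65.9
time: 34.65
eef_pos: [668.7, -6.8, 49.3]
ee_rot: [-180.0, 0.0, -126.7]
wrist_force: [-0.1, -0.6, -2.7]
gripper_width: 58.4
grasp_force: 65.9
t 34.65 at [668.7  -6.8  49.3] [-1.7998e+02  2.0000e-02 -1.2667e+02] w 58.4 g 65.9 F [-0.1 -0.6 -2.7] | dr_z -0.1 lin [-2.1  1.9  9.7]
```

```bash
python3 -m handwheel '{"dr":[[0,0,0],[0,0,0],[0,0,0],[0,0,0],[0,0,0],[0,0,0],[0,0,0],[0,0,0]],"linear":[[-2.1,1.9,3],[0,0,3],[0,0,1],[0,0,1],[0,0,0.5],[0,0,0.5],[0,0,0],[0,0,0]],"hand":[0,0,0,0,0,0,0,0]}'; python3 -m handwheel '{"dr":[[0,0,0],[0,0,0],[0,0,0],[0,0,0],[0,0,0],[0,0,0],[0,0,0],[0,0,0]],"linear":[[0,0,0.5],[0,0,0.5],[0,0,0],[0,0,0],[0,0,0],[0,0,0],[0,0,0],[0,0,0]],"hand":[0,0,0,0,0,0,0,0]}'
```

```text
time: 35.32
eef_pos: [668.3, -4.1, 39.9]
ee_rot: [-180.0, 0.0, -126.7]
wrist_force: [0.2, -0.8, -1.7]
gripper_width: 58.3
grasp_force: 65.9
time: 35.98
eef_pos: [668.5, -4.1, 39.5]
ee_rot: [-180.0, 0.0, -126.7]
wrist_force: [-1.5, 1.7, 5.1]
gripper_width: 58.6
grasp_force: 66.6
```

Contact made. I'll release, rise, retreat and take a last look.

```bash
python3 -m handwheel '{"dr":[[0,0,0],[0,0,0],[0,0,0],[0,0,0],[0,0,0],[0,0,0],[0,0,0],[0,0,0]],"linear":[[0,0,-0.5],[0,0,0],[0,0,0],[0,0,0],[0,0,0],[0,0,-15],[0,0,-35],[0,0,-38]],"hand":[1,1,1,1,1,1,1,1]}'; python3 -m handwheel '{"dr":[[0,0,0],[0,0,0],[0,0,0],[0,0,0],[0,0,0],[0,0,0],[0,0,0],[0,0,0]],"linear":[[0,0,-38],[0,0,-38],[10,20,-10],[15,30,0],[15,34,0],[15,34,0],[15,30,0],[0,0,0]],"hand":[1,1,1,1,1,1,1,1]}'; python3 -m handwheel '{"dr":[[0,0,0],[0,0,0],[0,0,0],[0,0,0],[0,0,0],[0,0,0],[0,0,0],[0,0,0]],"linear":[[15,-30,0],[15,-15,0],[0,0,0],[0,0,0],[0,0,0],[0,0,0],[0,0,0],[0,0,0]],"hand":[1,1,1,1,1,1,1,1]}'; python3 - <<'E'
from h import *
t=ctrl.get_image("top")[:,:,::-1]; cv2.imwrite("pics/top8.png",t)
s=ctrl.get_image("side")[:,:,::-1]; cv2.imwrite("pics/side8.png",s)
cv2.imwrite("pics/a8.png",np.hstack([cv2.resize(t[100:250,130:330],None,fx=2,fy=2),cv2.resize(s[100:250,180:380],None,fx=2,fy=2)]))
E
```

```text
time: 36.65
eef_pos: [666.6, -4.4, 125.7]
ee_rot: [179.8, -0.3, -126.7]
wrist_force: [2.0, -0.6, -0.1]
gripper_width: 85.6
grasp_force: 0.0
time: 37.32
eef_pos: [501.7, 28.0, 213.4]
ee_rot: [179.8, -0.1, -126.6]
wrist_force: [-0.1, 0.9, -0.1]
gripper_width: 85.2
grasp_force: 0.0
time: 37.98
eef_pos: [525.9, -22.3, 213.4]
ee_rot: [180.0, 0.0, -126.6]
wrist_force: [0.8, 0.4, 0.0]
gripper_width: 85.7
grasp_force: 0.0
```

View pics/a8.png

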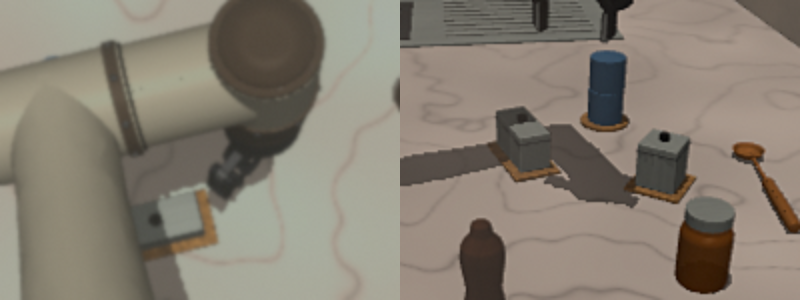

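The side view shows the stack and both tins on their coasters. The arm hides the square tin from above, so I'll move it aside to verify.

```bash
python3 -m handwheel '{"dr":[[0,0,0],[0,0,0],[0,0,0],[0,0,0],[0,0,0],[0,0,0],[0,0,0],[0,0,0]],"linear":[[20,-12,0],[30,-20,0],[35,-22,0],[35,-22,0],[35,-22,0],[35,-22,0],[35,-22,0],[35,-22,0]],"hand":[1,1,1,1,1,1,1,1]}';  python3 -m handwheel '{"dr":[[0,0,0],[0,0,0],[0,0,0],[0,0,0],[0,0,0],[0,0,0],[0,0,0],[0,0,0]],"linear":[[20,-12,0],[0,0,0],[0,0,0],[0,0,0],[0,0,0],[0,0,0],[0,0,0],[0,0,0]],"hand":[1,1,1,1,1,1,1,1]}'; python3 - <<'E'
from h import *
t=ctrl.get_image("top")[:,:,::-1]; cv2.imwrite("pics/top9.png",t)
f=t[:,:,::-1].astype(int)
for(n,u,v,z) in(("sq",250,138,76),("ob",208,210,66)):
    g=np.zeros(f.shape[:2],bool); g[v-30:v+30,u-34:u+34]=1
    m=g&(f[:,:,1]>100)&(f[:,:,1]<140)&(f[:,:,0]-f[:,:,2]<12); b=max(blobs(m),key=cv2.contourArea)
    r=cv2.minAreaRect(ray("top",b,z).astype(np.float32)); print(n,np.round(r[0],1),np.round(r[1],1),r[2])
cv2.imwrite("pics/a9.png",cv2.resize(t[100:250,130:360],None,fx=3.4,fy=3.4))
E
```

```text
time: 38.75
eef_pos: [501.8, -331.0, 213.6]
ee_rot: [-180.0, 0.0, -126.6]
wrist_force: [0.4, 0.6, 0.4]
gripper_width: 85.3
grasp_force: 0.0
time: 39.42
eef_pos: [500.2, -351.6, 213.7]
ee_rot: [-180.0, 0.0, -126.6]
wrist_force: [-0.5, 0.5, 0.0]
gripper_width: 85.4
grasp_force: 0.0
sq [667.   -6.1] [20.9 20.1] 0.8854721188545227
ob [472.5 105.5] [17.4 17.4] 0.8310368061065674
```

View pics/a9.png

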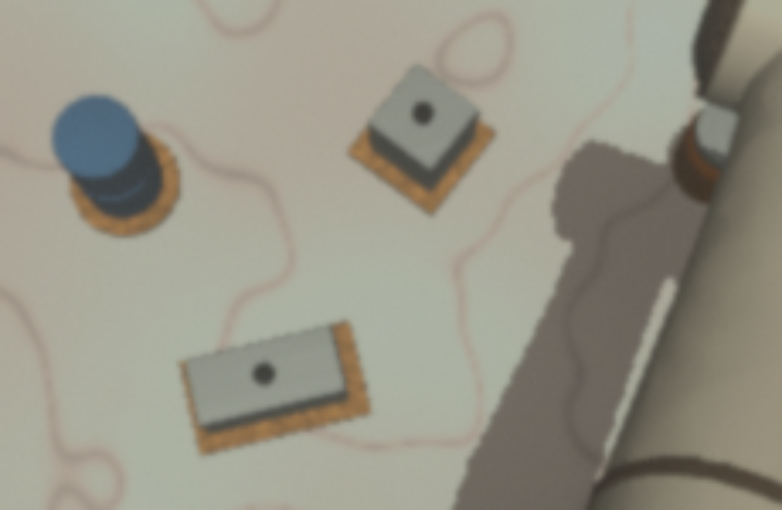

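The top view shows everything centred and square: square tin knob (423,112), oblong (264,373) and cup top (97,137) in crop pixels, all within about 2 mm of their coaster centres. Handing in.

```bash
python3 -c "
from workcell import ctrl
print(ctrl.close_job())"
```

```text
the job is handed in; nothing more can be done
None
```

I handed the job in at about 39 s. By the cameras, both tins sit square and within about 2 mm of the middle of their coasters. The cups are stacked rim to rim on the round coaster, and I moved neither the mill nor the jar; the hand-in returned no verdict.

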